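# Prop the vegetable bin's lid on its stay and put the garlic away

## Robot

A 6-joint arm with a two-finger parallel gripper is mounted at the origin on a cart in front of the work surface, level with it; the furniture and walls round the work are solid. World frame = base frame: x ahead of the robot, y to its left, z up, the work surface at z = 0. Lengths are in m, angles in rad, forces in N, time in s.
With the tool pointing down it reaches from about 0.325 to 0.9 m from the base axis. Payload 6.1 kg.
Tool frame: the origin (TCP) lies midway between the tips of the shut fingers; the grasp point (between the pads) lies 19 mm behind it; z points along the fingers, y is the line along which they close (so a half turn about z gives the same grasp; the last joint's range is limited). The gripper opens to 85 mm and grips with 20 to 120 N. Pads are 22 mm wide; open, the fingers measure 114 mm over their backs; the gripper's body (76 mm by 85 mm) begins 54 mm behind the grasp point. The pads swing forward as they close: fully open they stand 13 mm farther back than shut.
Start: joints at [1.18, 0.22, 1.526, -0, 1.395, -0.126], TCP at [0.164, 0.603, 0.231] pointing down, gripper open.
Joint ranges: [-2.98, 2.98], [-0.91, 2.08], [0.09, 2.57], [-1.24, 4.39], [0.2, 2.65], [-2.68, 2.68]. Speed limits (rad/s): [2.57, 2.57, 3.01, 3.14, 3.14, 3.14].

## Interface

Orientations are given as [roll, pitch, yaw] about the fixed x, y, z axes, in that order (R = Rz(yaw) Ry(pitch) Rx(roll)).
In Python, from plant import movep, move_l, set_joints, gripper_to, hold, inverse_kinematics, observe, get_image, get_calibration, Unreachable, job_done gives the robot as it stands. Calls block until the motion is done:
- movep(position, orientation): joint-space move of the TCP to a pose.
- move_l(position, feed=0.15, rotation=None, max_force=None): straight line of the TCP; rotation=None keeps the orientation; feed is the mean speed in m/s. With max_force (N) it stops when the force on the tool has changed by that much, and returns True; else False.
- set_joints(angles): joint-space move.
- gripper_to(opening, f_grip=None): finger opening in m; f_grip is the grip in N (None keeps the last); returns when the fingers have stopped.
- hold(seconds).
- inverse_kinematics(position, orientation): joint angles nearest the present ones, or None.
- observe(): the state.
- get_image(name): name is "side" or "top"; returns (picture, depth): 384x512x3 uint8, red, green, blue; 384x512 float32, m along the optical axis (not along the pixel's ray), 0 where there is no reading.
- get_calibration(name): a dict with "intrinsics" (3x3 intrinsics, pixels), "dist_coeffs" ([k1, k2, p1, p2, k3] as OpenCV has them; the pictures are not rectified), "world_from_camera" (4x4, takes a point from camera to world coordinates). Camera axes: x right, y down, z forward; pixel columns grow to the right and rows downward; lengths in m; the calibration is good to about 2 mm. A picture is of the moment at which its call begins. get_calibration takes no time and is no camera call.
A pose or a line that the arm cannot do raises Unreachable and nothing moves.
- job_done(): hands the job in; it is judged then, once.
The state is a dict: "time_s": time; "q": joint angles; "joint_velocities": joint speeds; "joint_torque": joint torques, N m; "eef_pos": TCP position; "tcp_rot": TCP orientation; "ft_force": force on the tool from outside, world axes, zero at the start; "torque": the same for the moment, N m; "opening": finger opening in m; "grasp_force": force on a finger pad.
Only numpy, scipy, OpenCV 4.12 (cv2) and the standard library are available. Lean on these libraries where they do the work, as an engineer would, in place of code of your own. Each camera call takes 0.05 s, during which the arm holds its last target. There are 200 camera calls.

## Task

Open the lid of the vegetable bin by its pull tab until the wire stay catches, and let the lid rest back on the stay so that it stays open by itself. Then pick up the garlic bulb, lower it into the bin, letting go only once it is down below the rim, and leave it lying there with the lid still propped; leave the lemon and the onion where they are.

Things in the scene. Friction and masses are not known exactly. Their poses are not given: they have to be found in the camera images.
- bin_floor (a point): Centre of the inner floor of the white vegetable bin, 165 (x) x 160 (y) x 85 high, walls and floor 5 thick, wooden lid; it does not shift. Rim 80 above this point. x runs from its tab side (towards the robot's left) to its hinge side (robot's right), -y towards the robot, each up to 15 degrees askew; z up. Hinge line along y, 82.5 along +x and 80.5 above this point.
- lid (a joint): Lid hinge, rad: 0 shut, grows as the tab rises, stop at 1.5 (almost upright). The lid (0.35 kg) swings freely and falls shut when let go, unless the stay holds it: lifted beyond about 1.40 (up to the stop) and let back, it rests on the stay at about 1.29, the end of its tab then 0.29 m above the worktop: pass over or beside it.
- lid_tab (a point): Where to grip the lid: on its wooden pull tab, 40 wide (along y), 14 thick, sticking 42 out from the lid's edge in the lid's plane; this point is 27 out from that edge and 192 from the hinge line, 91.5 above the worktop when shut. Axes as the bin's when shut, turning with the lid. Pinched by its two sides (across y), the tab can turn between the fingers as the lid rises.
- stay (a joint): Steel wire stay, 98 long, 8 thick, pivoted outside the bin wall that faces the robot, under the lid's overhang, rad: 0 lying level, 0.1 with the lid shut, grows as it swings up. A light spring makes it follow the lid; past about 1.40 of lid angle its end clicks behind a catch below the lid. About 1.98 when it props the lid. Needs no handling.
- garlic_mid (a point): The garlic bulb, pale, about 52 across and 52 high, 28 g; this point is its middle, half-way up. It stands on the worktop beside the bin.
- lemon_mid (a point): A yellow lemon, 71 x 53 x 51, lying loose on the worktop; this point is its middle. Bystander.
- onion_mid (a point): A red onion, 84 x 81 x 82, standing loose on the worktop; this point is its middle. Bystander.
There are look-alikes about, which are no part of the job. Leave any blue or orange look-alike of the part that bears garlic_mid alone.

How it is judged:
By the outcome, as a careful person would: the job done as asked, in the order asked, and still so for the second after the job is handed in, with the robot touching nothing.
It also fails if it takes over 64 s, if anything falls off the work surface, if the arm or the gripper's body presses on something with over 40 N, if the wrist force passes 120 N, or if a joint passes its speed limit or range.

## Working session

There is one attempt and no reset: what is moved stays moved. The work goes in short steps, each a Python script; the robot and the scene stay as the last script left them, time stands still between calls to the robot, and variables do not carry over. Pictures are saved under pics/ and viewed, at most 10 in all, crops included, and the job is handed in when it is done.

```bash
ls; mkdir -p pics; cat > h.py <<'E'
import numpy as np, cv2
from plant import *
def cloud(name):
    im,d=get_image(name); c=get_calibration(name)
    K=np.array(c["intrinsics"]);D=np.array(c["dist_coeffs"]);T=np.array(c["world_from_camera"])
    h,w=d.shape
    uv=np.stack(np.meshgrid(np.arange(w),np.arange(h)),-1).reshape(-1,1,2).astype(np.float64)
    n=cv2.undistortPoints(uv,K,D).reshape(h,w,2)
    P=np.dstack([n*d[...,None],d]).astype(float)
    W=P@T[:3,:3].T+T[:3,3]; W[d==0]=np.nan
    return im,W
def save(im,fn): cv2.imwrite(fn,cv2.cvtColor(im,cv2.COLOR_RGB2BGR))
E
python3 - <<'E'
from h import *
for n in("top","side"):
    im,W=cloud(n); save(im,f"pics/{n}0.png"); np.savez(f"/tmp/{n}0.npz",im=im,W=W)
    print(n,np.array(get_calibration(n)["world_from_camera"]).round(3).tolist())
print(observe())
E
```

```text
pics
top [[0.019, -0.998, 0.062, 0.439], [-1.0, -0.02, -0.011, -0.0], [0.012, -0.062, -0.998, 1.301], [0.0, 0.0, 0.0, 1.0]]
side [[-0.986, 0.078, -0.146, 0.674], [0.165, 0.526, -0.834, 0.914], [0.012, -0.847, -0.532, 0.668], [0.0, 0.0, 0.0, 1.0]]
{'time_s': 0.1, 'q': array([ 1.17991163e+00,  2.21159111e-01,  1.52748601e+00, -3.49240604e-05,
        1.39473014e+00, -1.26112565e-01]), 'joint_velocities': array([ 1.05655342e-03, -2.57616116e-03, -2.05172259e-03, -8.71628119e-04,
        7.62420158e-05, -4.78409559e-04]), 'joint_torque': array([ 1.08933342e-03, -4.98240280e+01, -3.90547013e+01, -2.32150669e-04,
        5.71828059e-03, -3.15944749e-05]), 'eef_pos': array([0.16336679, 0.60270078, 0.23030697]), 'tcp_rot': array([-3.13981989e+00, -1.90112468e-04,  2.87682650e+00]), 'ft_force': array([-0.27002325, -0.26479921, -0.58967674]), 'torque': array([ 0.0020499 , -0.03837587, -0.02972876]), 'grasp_force': 0.0, 'opening': 0.08531076437455941}
```

View pics/top0.png

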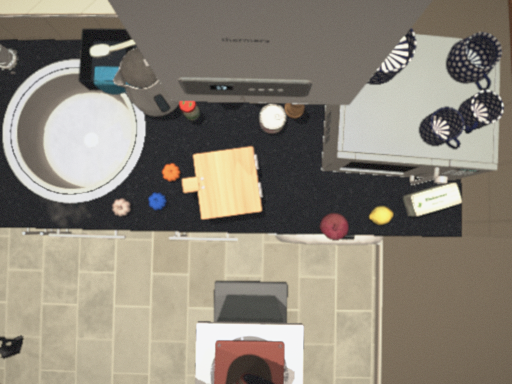

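View pics/side0.png

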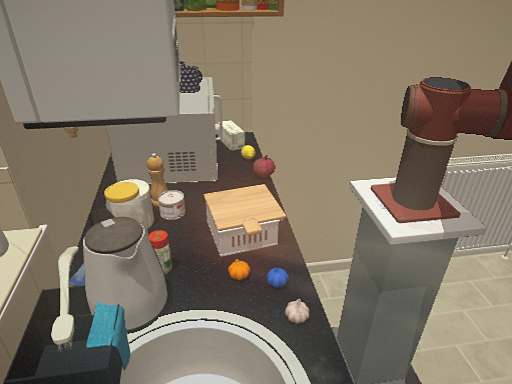

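The pictures show these candidates for the garlic (top camera / side camera):
- The pale bulb at (121,207) / (297,311).
- The blue look-alike at (157,201) / (278,277).
- The orange look-alike at (171,172) / (239,270).

The pale one fits the description. The bin's lid is at top (228,183), with its tab at (190,185). The onion is at (335,226) and the lemon at (381,215). Next I'll measure these and check the choice in a close crop.

```bash
python3 - <<'E'
from h import *
t=np.load("/tmp/top0.npz");im,W=t["im"],t["W"]
s=np.load("/tmp/side0.npz");ims,Ws=s["im"],s["W"]
def blob(W,xy,r,zmin):
    m=(abs(W[...,0]-xy[0])<r)&(abs(W[...,1]-xy[1])<r)&(W[...,2]>zmin); P=W[m]; return P
for n,(u,v) in dict(garlic=(121,207),blue=(157,201),orange=(171,172),lidc=(228,183),onion=(335,226),lemon=(381,215),edge=(150,225),saltcan=(272,118),worktop=(220,140)).items():
    print(n,W[v,u].round(3),end=' ')
    if n in("garlic","blue","orange","onion","lemon"):
        for w in (W,Ws):
            P=blob(w,W[v,u],.045,.012); print(len(P),((P.min(0)+P.max(0))/2).round(3),np.ptp(P,axis=0).round(3),end=' | ')
    print()
# lid
for nm,w in(("top",W),("side",Ws)):
    m=(abs(w[...,2]-.0985)<.008)&(abs(w[...,0]-W[183,228][0])<.2)&(abs(w[...,1]-W[183,228][1])<.2)
    m=m.astype(np.uint8); k,l,st,c=cv2.connectedComponentsWithStats(m); i=1+np.argmax(st[1:,4]); 
    mm=l==i; P=w[mm]; print(nm,st[i],"z",np.median(P[:,2]).round(4))
    op=cv2.morphologyEx(mm.astype(np.uint8),cv2.MORPH_OPEN,np.ones((19,19) if nm=="top" else (25,25))); 
    r=cv2.minAreaRect(w[op>0][:,:2].astype(np.float32)); print("lid rect",r)
    tab=mm&(cv2.dilate(op,np.ones((3,3)))==0); k,l,st,c=cv2.connectedComponentsWithStats(tab.astype(np.uint8)); i=1+np.argmax(st[1:,4]); 
    T=w[l==i]; print("tab",T.mean(0),T.min(0),T.max(0),len(T))
a=cv2.resize(im[130:240,90:290],None,fx=4,fy=4,interpolation=cv2.INTER_CUBIC)[:300]
a=cv2.resize(im[140:235,95:275],(800,420),interpolation=cv2.INTER_CUBIC);save(a,"pics/crop1.png")
E
```

```text
garlic [0.487 0.382 0.04 ] 236 [0.487 0.388 0.036] [0.051 0.051 0.035] | 427 [0.489 0.391 0.032] [0.052 0.049 0.04 ] | 
blue [0.507 0.277 0.041] 229 [0.508 0.278 0.037] [0.048 0.049 0.038] | 328 [0.509 0.286 0.033] [0.05  0.047 0.039] | 
orange [0.592 0.237 0.05 ] 233 [0.583 0.229 0.061] [0.072 0.072 0.086] | 365 [0.584 0.232 0.056] [0.074 0.081 0.088] | 
lidc [0.558 0.068 0.098] 
onion [ 0.444 -0.237  0.074] 598 [ 0.442 -0.238  0.058] [0.076 0.081 0.056] | 355 [ 0.445 -0.231  0.048] [0.079 0.071 0.07 ] | 
lemon [ 0.479 -0.377  0.049] 314 [ 0.478 -0.381  0.04 ] [0.05  0.067 0.033] | 148 [ 0.48  -0.368  0.033] [0.052 0.052 0.043] | 
edge [0.437 0.304 0.002] 
saltcan [ 0.755 -0.054  0.057] 
worktop [0.698 0.101 0.   ] 
top [ 182  147   79   73 4144] z 0.0974
lid rect ((0.5574807524681091, 0.07249732315540314), (0.1773480921983719, 0.1656029224395752), 1.1689965724945068)
tab [0.56681845 0.02636174 0.09731783] [ 0.46926026 -0.022904    0.09052504] [0.66139663 0.08410186 0.10511488] 1219
side [ 204  184   82   51 2613] z 0.0958
lid rect ((0.0, 0.0), (0.0, 0.0), 0.0)
tab [0.56263605 0.08882186 0.09580146] [ 0.45962311 -0.02184844  0.09057573] [0.66443969 0.20013577 0.10142262] 2613
```

View pics/crop1.png

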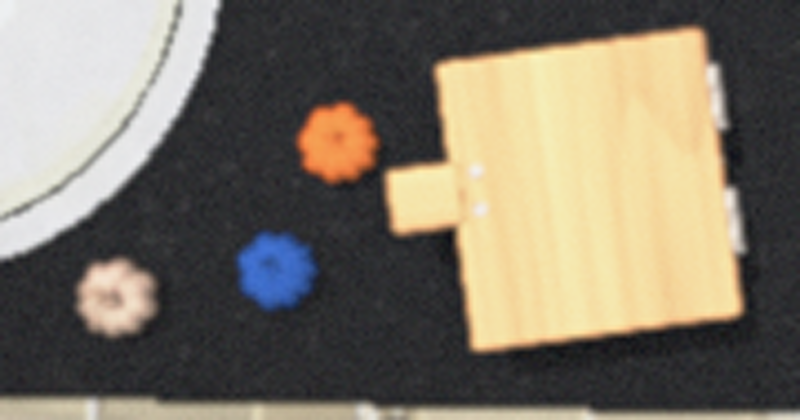

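The close crop confirms the pale ribbed bulb at crop (117,297), clearly apart from the blue one at (277,270) and the orange one at (338,142). The lid corners and tab are sharp, so I'll project them onto the lid plane to get the bin frame.

```bash
python3 - <<'E'
from h import *
from scipy.optimize import least_squares
c=get_calibration("top");K=np.array(c["intrinsics"]);D=np.array(c["dist_coeffs"]);T=np.array(c["world_from_camera"])
def ray(u,v,z):
    n=cv2.undistortPoints(np.array([[[u,v]]],float),K,D).ravel(); d=T[:3,:3]@[n[0],n[1],1]; o=T[:3,3]; return (o+d*(z-o[2])/d[2])[:2]
cr=lambda x,y:(95+(x+.5)*180/800-.5,140+(y+.5)*95/420-.5)
q={k:ray(*cr(*p),.0985) for k,p in dict(tl=(437,63),hl=(705,28),hr=(742,315),tr=(472,352),ta=(387,172),tb=(396,235)).items()}
for k in q: print(k,q[k].round(4))
print("edges",[np.linalg.norm(q[a]-q[b]).round(4) for a,b in(("tl","hl"),("tr","hr"),("tl","tr"),("hl","hr"),("ta","tb"))])
xb=(q["hl"]-q["tl"])+(q["hr"]-q["tr"]);xb/=np.linalg.norm(xb)
e=(q["tl"]-q["tr"])+(q["hl"]-q["hr"]);e/=np.linalg.norm(e)
print("yaw from x",np.degrees(np.arctan2(xb[1],xb[0])),"from y",np.degrees(np.arctan2(e[1],e[0]))-90)
print("tabedge mid",(q["tl"]+q["tr"])/2,"hingeside mid",(q["hl"]+q["hr"])/2,"tab end mid",(q["ta"]+q["tb"])/2)
# profile garlic
s=np.load("/tmp/side0.npz")["W"];P=s[(np.hypot(s[...,0]-.488,s[...,1]-.39)<.04)&(s[...,2]>.004)]
for z in range(4,60,6):
    a=P[(P[:,2]*1000>=z)&(P[:,2]*1000<z+6)]
    if len(a): print(z,np.ptp(a[:,0]).round(3))
# kinematics
rows=[]
for x,y,z,p in((.5,.1,.1,0),(.6,.1,.2,0),(.5,.2,.3,0),(.45,.3,.15,0),(.7,0,.2,0.3),(.6,0,.3,-.3),(.6,0,.2,.2)):
    j=inverse_kinematics([x,y,z],[np.pi,p,0])
    if j is not None: rows.append((x,y,z,p,*j)); print(np.round(j,3))
def f(v):
    h,L1,L2,o,d,a=v;R=[]
    for x,y,z,p,*j in rows:
        tx,tz=-np.sin(p),-np.cos(p)
        wr=np.hypot(x,y)-d*tx; wz=z-d*tz
        R+=[a+L1*np.sin(j[1])+L2*np.sin(j[1]+j[2])+o*np.cos(j[1]+j[2])-wr,h+L1*np.cos(j[1])+L2*np.cos(j[1]+j[2])-o*np.sin(j[1]+j[2])-wz]
    return R
r=least_squares(f,[.3,.4,.4,0,.2,0]);print(r.x.round(4),r.cost)
E
```

```text
tl [0.638  0.1678]
hl [ 6.638e-01 -5.000e-04]
hr [ 0.4823 -0.0272]
tr [0.4558 0.1407]
ta [0.568  0.1971]
tb [0.5283 0.1903]
edges [np.float64(0.1702), np.float64(0.1699), np.float64(0.1842), np.float64(0.1834), np.float64(0.0403)]
yaw from x -81.14022388675941 from y -81.57582684310162
tabedge mid [0.54686225 0.15423741] hingeside mid [ 0.5730583  -0.01381889] tab end mid [0.54815689 0.19369149]
10 0.04
16 0.052
22 0.05
28 0.043
34 0.036
40 0.022
46 0.009
52 0.003
[ 0.043  0.084  1.941 -0.     1.117  1.613]
[ 0.036  0.204  1.605 -0.     1.332  1.606]
[ 0.234 -0.025  1.662 -0.     1.504  1.805]
[ 0.442  0.094  1.827 -0.     1.221  2.013]
[-0.099  0.673  1.011 -0.03   1.756  1.471]
[-0.157 -0.111  1.772  0.05   1.185  1.401]
[-0.118  0.344  1.448 -0.023  1.548  1.455]
[0.313  0.4096 0.5468 0.051  0.3355 0.0063] 1.587532461460954e-07
```

```bash
cat >> h.py <<'E'
from scipy.spatial.transform import Rotation as Ro
psi=np.radians(-81.3); xb=np.array([np.cos(psi),np.sin(psi),0]); yb=np.array([-np.sin(psi),np.cos(psi),0]); zb=np.array([0,0,1.])
TAB=-.0952*xb+.5711*yb+.0915*zb
HNG=TAB+.192*xb-.006*zb
FLO=HNG-.0825*xb-.0805*zb
def rpy(tilt=0):  # closes along yb, back of tool leans to the tab side by tilt
    z=np.sin(tilt)*xb-np.cos(tilt)*zb; x=np.cross(yb,z)
    return Ro.from_matrix(np.c_[x,yb,z]).as_euler("xyz")
def arc(p,off=.022): 
    return HNG+.192*(-np.cos(p)*xb+np.sin(p)*zb)+.006*(np.sin(p)*xb+np.cos(p)*zb)-off*zb
def st(tag=""):
    o=observe(); print(tag,round(o["time_s"],2),o["eef_pos"].round(4),"F",o["ft_force"].round(1),"op",round(o["opening"],4),"g",round(o["grasp_force"],1)); return o
E
python3 - <<'E'
from h import *
print(TAB,HNG,FLO,rpy()); r=rpy()
movep(arc(0)+[0,0,.09],r); st("above")
print(move_l(arc(0),.12,max_force=15)); st("at tab")
gripper_to(.03,30); st("grip")
for p in np.arange(.15,.46,.15):
    move_l(arc(p),.12); st(f"{p:.2f}")
im,W=cloud("side"); save(im,"pics/side1.png")
E
```

```text
[0.55012883 0.18048967 0.0915    ] [ 0.57917091 -0.00930115  0.0855    ] [0.56669189 0.07224959 0.005     ] [3.14159265 0.         1.72263997]
above 2.17 [0.5499 0.1814 0.1597] F [-0.2  0.5 -0.3] op 0.0854 g 0.0
False
at tab 3.08 [0.5508 0.1807 0.0703] F [ 0.4 -0.5 -0.1] op 0.0855 g 0.0
grip 3.56 [0.5513 0.1807 0.0704] F [2.5 0.7 2.8] op 0.0392 g 34.1
0.15 3.95 [0.5517 0.1776 0.0984] F [ 6.9  1.9 -1. ] op 0.0394 g 33.5
0.30 4.34 [0.5528 0.1705 0.1257] F [ 8.2  1.7 -1.6] op 0.0396 g 33.5
0.45 4.73 [0.5545 0.1594 0.1518] F [ 8.8  2.3 -0.4] op 0.0393 g 33.9
```

View pics/side1.png

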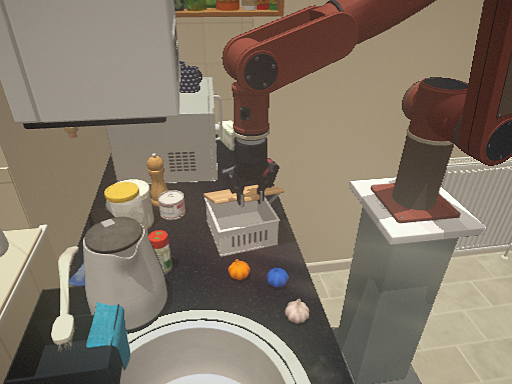

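The tab is pinched at (245,195) and the lid is rising with small forces. I'll carry on past the catch and then ease back.

```bash
python3 - <<'E'
from h import *
for p in [.6,.75,.9,1.05,1.2,1.32,1.40,1.45]:
    move_l(arc(p),.12)
    if p>1: st(f"{p:.2f}")
print(move_l(arc(1.47),.05,max_force=12)); st("1.47"); hold(.2)
for p in [1.40,1.35,1.31,1.285]:
    print(move_l(arc(p),.06,max_force=12)); st(f"{p:.2f}")
im,W=cloud("side"); save(im,"pics/side2.png")
E
```

```text
1.05 6.35 [0.5671 0.0805 0.2324] F [9.5 2.  0.8] op 0.0394 g 36.4
1.20 6.74 [0.5713 0.0545 0.244 ] F [10.9  2.4  1.4] op 0.0397 g 37.1
1.32 7.08 [0.5748 0.0327 0.2503] F [11.8  1.2  0.4] op 0.0396 g 37.9
1.40 7.36 [0.5771 0.0179 0.253 ] F [10.5  1.6  0.9] op 0.0399 g 38.4
1.45 7.61 [0.5786 0.0088 0.2541] F [11.2  2.   0. ] op 0.0391 g 38.8
False
1.47 7.86 [0.5791 0.0055 0.2544] F [10.7  3.4  1.8] op 0.0394 g 38.9
False
1.40 8.43 [0.5771 0.0181 0.253 ] F [12.1  1.4  0.8] op 0.0397 g 38.3
False
1.35 8.74 [0.5756 0.0274 0.2514] F [11.5  2.2  0.2] op 0.0396 g 37.9
False
1.31 9.02 [0.5744 0.0347 0.2498] F [11.4  0.4  0.6] op 0.0394 g 37.5
False
1.28 9.27 [0.574  0.0382 0.249 ] F [10.8 -3.8  2.2] op 0.0393 g 37.8
```

View pics/side2.png

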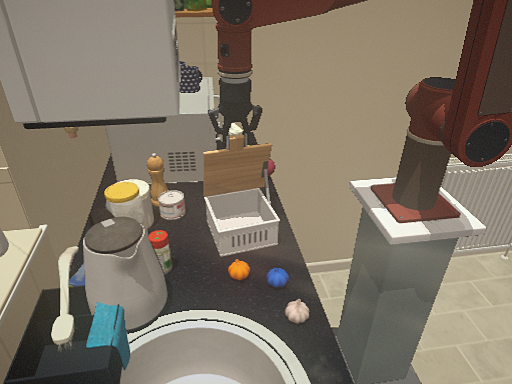

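The lid stands nearly upright behind the open bin (238,165). The force change near 1.29 shows that the stay is bearing it. I'll release, check the lid, and go for the garlic.

```bash
python3 - <<'E'
from h import *
gripper_to(.085); st("open")
p=observe()["eef_pos"]; move_l(p+[0,0,.10],.2); hold(.2)
r=[np.pi,0,.571]; G=np.array([.488,.3895,0])
movep(G+[0,0,.2],r); st()
im,W=cloud("side"); save(im,"pics/side3.png")
it,Wt=cloud("top")
for w in(W,Wt):
    xy=(w-HNG)@xb; yy=(w-HNG)@yb
    m=(abs(yy)<.08)&(xy<.01)&(xy>-.08)&(w[...,2]>.13)&(w[...,2]<.31)
    if m.sum()>20:
        a=np.polyfit(w[m][:,2],xy[m],1); print("lid angle",np.pi/2+np.arctan(a[0]),m.sum(),"zmax",w[m][:,2].max())
P=W[(np.hypot(W[...,0]-.488,W[...,1]-.39)<.045)&(W[...,2]>.012)];print("garlic",((P.min(0)+P.max(0))/2).round(4))
E
```

```text
open 9.83 [0.5716 0.0387 0.249 ] F [ 0.5  1.  -0.9] op 0.0846 g 0.0
 12.24 [0.4885 0.3891 0.2003] F [-0.7 -0.5  0. ] op 0.0849 g 0.0
lid angle 1.2968982491266252 2151 zmax 0.287090959181434
lid angle 1.2718857546626767 1134 zmax 0.2925544260559907
garlic [0.4923 0.3908 0.2979]
```

View pics/side3.png

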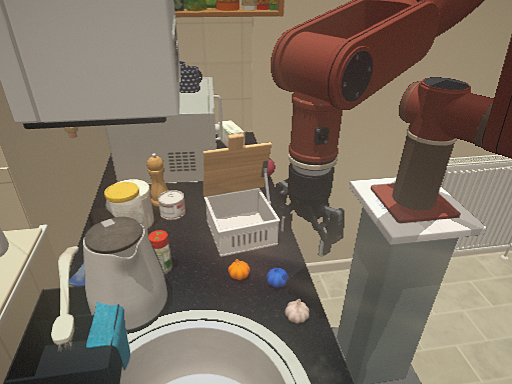

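The lid is propped at about 1.29 by itself, tab end at (235,140), and the garlic is unmoved at (297,311). Picking it up now.

```bash
python3 - <<'E'
from h import *
G=np.array([.488,.3895,0])
print(move_l(G+[0,0,.05],.2), move_l(G+[0,0,.005],.08,max_force=8)); st("down")
gripper_to(.03,20); st("grip")
move_l(G+[0,0,.2],.15); hold(.1); st("up")
im,W=cloud("side"); save(im[150:350,200:400],"pics/side4.png")
E
```

```text
False False
down 13.95 [0.4879 0.3895 0.0047] F [ 0.  -0.7  0.6] op 0.0851 g 0.0
grip 14.38 [0.4885 0.39   0.0059] F [-0.8  1.   4.3] op 0.0506 g 21.0
up 15.93 [0.4874 0.3891 0.1986] F [-0.8  0.3 -0.9] op 0.0504 g 20.9
```

View pics/side4.png

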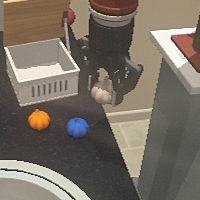

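The garlic is held between the pads at crop (103,92), with the opening at 50 mm. Next is lowering it into the bin.

```bash
python3 - <<'E'
from h import *
r=rpy(np.radians(5)); B=FLO-.025*xb; B[2]=0
print(B)
movep(B+[0,0,.22]-.08*xb,r); st("beside")
move_l(B+[0,0,.19],.15); st("over")
print(move_l(B+[0,0,.09],.15,max_force=10)); st()
print(move_l(B+[0,0,.024],.08,max_force=8)); st("in")
im,W=cloud("side"); save(im[80:280,150:350],"pics/side5.png")
E
```

```text
[0.56291037 0.09696194 0.        ]
beside 17.28 [0.5507 0.1764 0.2199] F [-0.6  0.  -0.5] op 0.0504 g 20.9
over 18.0 [0.563  0.0974 0.1903] F [ 0.4  0.7 -0.2] op 0.0503 g 20.9
False
 18.82 [0.5637 0.0973 0.091 ] F [0.8 0.3 0.1] op 0.0503 g 20.9
False
in 19.79 [0.5634 0.097  0.0245] F [0.1 0.6 0.4] op 0.0503 g 20.9
```

View pics/side5.png

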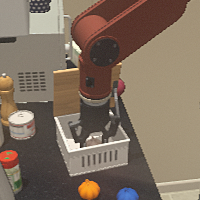

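The fingers are inside the bin at crop (95,130), with the lid still up at (68,90). Garlic's bottom is near z 0.02, well below the rim, so I can release and back out.

```bash
python3 - <<'E'
from h import *
B=FLO-.025*xb; B[2]=0
move_l(B+[0,0,.020],.05,max_force=8); gripper_to(.075); st("rel"); hold(.2)
move_l(B+[0,0,.12],.12); move_l(B+[0,0,.22]-.03*xb,.15)
movep([.40,.40,.30],[np.pi,0,1.72]); hold(.3); st("away")
im,W=cloud("top"); 
m=cv2.resize(im[130:250,90:410],(800,300),interpolation=cv2.INTER_CUBIC); save(m,"pics/top6.png")
ims,Ws=cloud("side"); xy=(Ws-HNG)@xb; yy=(Ws-HNG)@yb
k=(abs(yy)<.08)&(xy<.01)&(xy>-.08)&(Ws[...,2]>.13)&(Ws[...,2]<.31)
print("lid",np.pi/2+np.arctan(np.polyfit(Ws[k][:,2],xy[k],1)[0]))
for c in((.442,-.238),(.478,-.381)):
    P=W[(np.hypot(W[...,0]-c[0],W[...,1]-c[1])<.06)&(W[...,2]>.012)]; print(((P.min(0)+P.max(0))/2).round(3))
p=(W-FLO); a=p@xb; b=p@yb; g=(abs(a)<.07)&(abs(b)<.07)&(p[...,2]>.015)&(p[...,2]<.075)
print("in bin",g.sum(),np.median(a[g]),np.median(b[g]),p[g][:,2].max())
E
```

```text
rel 20.46 [0.563  0.097  0.0201] F [-0.5  0.7 -0.5] op 0.075 g 0.0
away 24.02 [0.4005 0.3994 0.2997] F [-0.2 -1.   0.1] op 0.0752 g 0.0
lid 1.2956716611680619
[ 0.442 -0.238  0.055]
[ 0.478 -0.382  0.041]
in bin 225 -0.023229435342572276 -0.00241680890487853 0.05644895483137326
```

View pics/top6.png

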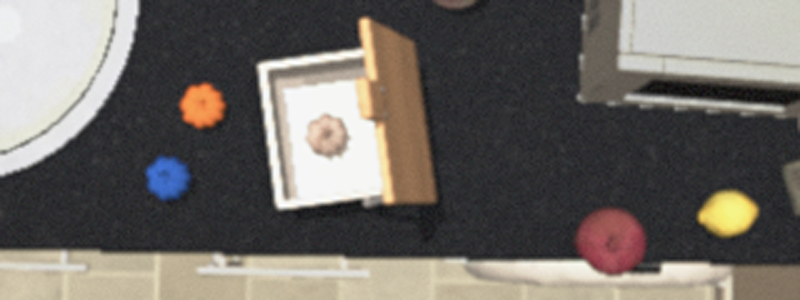

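The garlic lies on the bin floor at crop (327,135) and the lid is propped at (400,115). The onion (612,240) and lemon (728,213) haven't moved, and neither have the blue and orange look-alikes.

```bash
python3 -c "
from plant import *
print(job_done())"
```

```text
the job is handed in; nothing more can be done
None
```

The job is handed in at about 24 s: the lid is propped on its stay at about 1.29 rad, the garlic lies on the bin floor, and the lemon and onion have not moved.

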